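Clear the coding nest and hold a carton in it for its lot code

ROBOT

A 7-joint arm with a two-finger parallel gripper is mounted at the origin on a cart in front of the work surface, level with it; the furniture and walls round the work are solid. World frame = base frame: x ahead of the robot, y to its left, z up, the work surface at z = 0. Lengths are in m, angles in rad, forces in N, time in s.
With the tool pointing down it reaches from about 0.35 to 0.9 m from the base axis. Payload 8.1 kg.
Tool frame: the origin (TCP) lies on the centre line of the jaws, within the pads' length; the fingertips stand 19 mm ahead of it and the grasp point (between the pads) is the TCP; z points along the fingers, y is the direction in which the jaws open and shut (so a half turn about z gives the same grasp; the last joint's range is limited). The gripper opens to 92 mm and grips with 3 to 60 N. Pads are 19 mm wide; open, the fingers measure 130 mm over their backs; the gripper's body (75 mm by 190 mm) begins 47 mm behind the grasp point.
Start: joints at [-1.407, 0.434, 0.025, 1.573, -0.012, 1.134, -0.075], TCP at [0.165, 0.603, 0.246] pointing down, gripper open.
Joint ranges: [-2.62, 2.62], [-0.44, 2.09], [-1.27, 1.32], [0.08, 2.57], [-1.32, 4.46], [0.12, 2], [-2.74, 2.74]. Speed limits (rad/s): [2.22, 2.22, 3.01, 3.01, 3.14, 3.14, 3.14].

INTERFACE

Orientations are given as a rotation vector (axis times angle).
In Python, from cell import monitor, imaging, workorder, outline_of gives the robot as it stands.
- The arm moves only by the tool move_arm, never from a script. Its argument "series" is a list of rows, each a list of 6 numbers: the shift along the world's x, y, z in cm, then the turn, a rotation vector about the world's x, y, z in degrees. A call has 1 to 8 rows; each row shifts and turns the commanded pose from where the row before left it; what a row does not reach is not made up. A row lasts 1/10 s, in which the tool goes at most 50 mm and 8.59 degrees, less where a joint would pass 70% of its speed; a pose out of reach is approached as far as the arm can. A call with a gripper value outside its range is refused whole. "grip" is the opening, from 0 (shut) to 1 (fully open), set as the call begins (left out, the last holds). The fingers move at their own pace and stop on an object; "force" is the grip in N (left out, the last holds). Time passes only in rows, so rows that do not move let the fingers close. It gives the time, the measured TCP pose, the force and the opening at its end, in the units of the state.
- monitor.observe(): the state, without advancing time (a new reading comes with each control period).
- imaging.get_image(name): name is "scene" or "top" or "wrist"; returns a dict with "color" (384x512x3 uint8, red, green, blue), "fx", "fy", "cx", "cy" (pixels), "dist_coeffs" ([k1, k2, p1, p2, k3] as OpenCV has them; the pictures are not rectified), "rvec" (rotation vector, rad) and "tvec" (3), from world to camera coordinates, as OpenCV has them; the wrist camera has in their place "mount" (4x4, takes a point from camera to tool coordinates, whose origin is the TCP and whose axes are the flange's). Camera axes: x right, y down, z forward; pixel columns grow to the right and rows downward; lengths in m; the calibration is good to about 2 mm. A picture is of the moment at which its call begins: read the wrist's pose just before it. There is no depth.
- workorder.sign_off(): hands the job in, once; it reports no verdict.
Trained networks look in the newest picture that a camera, given by its name, has taken for a name from the list of things; names that differ only in an ending like _2 or _b are one class to them, and where a whole thing is asked for, a point or a joint stands for the part that bears it (a point fixed in the world has none). Each returns a list of dicts, best first, with "p" (0 to 1); they miss things now and then, are a little off and sometimes report something else, mostly with a low value. They report only what shows in the picture. A call takes as long as a camera call.
- outline_of(camera, thing): "mask" (384x512 bool, what is visible of it) and "rect" ([left, top, width, height] in pixels, round what is visible of it).
The state is a dict: "clock": time; "joints": joint angles; "dq": joint speeds; "joint_efforts": joint torques, N m; "position": TCP position; "ee_rot": TCP orientation; "force": force on the tool from outside, world axes, zero at the start; "ft_torque": the same for the moment, N m; "width": opening from 0.0 (shut) to 1.0 (fully open).
Only numpy, scipy, OpenCV 4.12 (cv2) and the standard library are available. Lean on these libraries where they do the work, as an engineer would, in place of code of your own. Each camera call takes 0.05 s, during which the arm holds its last target. There are 200 camera calls.

TASK

A mug has been parked in the carton coder's nest: hang it by its handle on the hook of the bench post and let go of it. Then stand the small printed carton from the front of the bench upright on the nest's plate and press it lengthwise into the corner, one end flat on the back fence with the spring trigger pushed right in and one broad side flat on the side fence. The code is printed only while it is held there, so finish while still holding the carton pressed against both fences, and leave everything else on the bench where it is.

Things in the scene. Friction and masses are not known exactly. Their poses are not given: they have to be found in the camera images.
- nest: coding nest fixed to the bench: aluminium plate, 12 mm high, nest x -80 to +45 and y -75 to +75 mm from the origin, with a tongue behind (to x +95) that carries the grey print head (46 x 82 mm, top 83 mm above the bench, its front at x +47). Origin on the plate's underside; x towards the back fence, away from the robot and to its right; y to the left; z up
- corner (a point): the inside corner of the nest where the faces of both fences meet the top of the plate (nest frame x +35, y -45, z +12 mm); axes as the nest's: the plate's free area extends from here to -x and +y
- back_fence: fence across the back of the plate; its flat face looks to the nest's -x at nest x = +35 mm; 44 mm high above the plate, 10 mm thick, 85 mm long (nest y -55 to +30); origin at the bottom of that face, halfway along
- side_fence: low fence along the right of the plate; its flat face looks to the nest's +y at nest y = -45 mm; 16 mm high above the plate, 10 mm thick, 110 mm long (nest x -75 to +35); origin at the bottom of that face, halfway along
- trigger (a joint): travel (m) of the round steel spring trigger (10 mm across) in the back fence: 0 when free, standing 6 mm out of the fence face, at least 0.0045 when pushed right in, about 0.006 when flush; moves along the nest's +x; 0.5 N to start, 2 N flush; it springs out again when let go
- trigger_tip (a point): centre of the trigger's front face: 15 mm to the left (+y) of the side fence's face and 15 mm above the plate
- mug: dark grey mug, open at the top, 88 mm across at the rim, 64 at the foot, 106 high, 0.29 kg; wall about 5 mm, its middle 39 mm from the axis near the rim (can be pinched from above; hollow down to 18 mm above the underside). Origin at the underside, z up; the round body's axis is at y = +20 mm of the origin; the handle points to -y, out to y = -63 mm, 12 to 18 mm thick in x
- mug_loop (a point): middle of the opening of the mug's handle (mug frame 0, -38, +60 mm); the opening runs along the mug's x axis, is about 28 mm wide (mug y -52 to -24) and about 50 mm high (mug z 36 to 86)
- hook_post: steel post, 16 mm thick, 213 mm tall, on a round grey foot (80 mm across) fixed to the bench; origin at the centre of the foot's underside. A rubber-sleeved round hook rod, 11 mm thick, runs level along the post's -x (roughly to the robot), its middle 195 mm above the bench, out to 104 mm from the post's axis; there it turns up to its tip, 116 mm from the axis, top at 220 mm
- hook_seat (a point): point on top of the hook rod 72 mm out from the post's axis, 200 mm above the bench, where a handle may rest; axes as the post's
- carton: small printed folding carton standing on the bench on its long narrow side, 30 mm (its x) x 89 mm (its y) x 50 mm high, about 0.12 kg; origin at the centre of its underside (the rectangle's middle within 1 mm). It may go in with either end first
- labels: white roll of labels standing on its end, 72 mm across, 52 high; origin at its underside; leave alone
- terminal: black handheld terminal lying face up, 149 x 72 x 23 mm, long side along its x; origin at its underside; leave alone
- cutter: yellow box cutter lying flat, 18 x 172 x 20 mm, long along its y; origin at its underside; leave alone
- shipper: taped brown carton, 113 x 165 x 68 mm, long along its y; origin at the centre of its underside; leave alone
- flask: tall teal drinking flask, 72 mm across, 250 high; origin at its underside; leave alone
- tags: banded pile of hang tags, 91 x 56 x 19 mm, long along its x; origin at its underside; leave alone

How it is judged:
By the outcome, as a careful person would: the job done as asked, in the order asked, and still so for the second after the job is handed in, while the arm keeps its last pose, push and grip.
It also fails if it takes over 72 s, if anything falls off the work surface, if the arm or the gripper's body presses on something with over 40 N, if the wrist force passes 120 N, or if a joint passes its speed limit or range.

## Working session

There is one attempt and no reset: what is moved stays moved. The work goes in short steps, Python scripts to look and compute and a tool call to move; the robot and the scene stay as the last step left them, time stands still between calls to the robot, and variables do not carry over. Pictures are saved under pics/ and viewed, about 8 in all and at most 12, crops included, and the job is handed in when it is done.

Besides the shell and the picture viewer there is one more tool, called after "Call:" as name(argument=value, ...) on one line, values as JSON. move_arm: Moves the arm, as the interface text tells. Its arguments: {"type":"object","properties":{"series":{"type":"array"},"grip":{"type":"number"},"force":{"type":"number"}},"required":["series"]}

```bash
ls; mkdir -p pics
python3 - <<'E'
from cell import monitor, imaging, outline_of
import cv2,numpy as np
s=monitor.observe();print({k:np.round(v,3).tolist() for k,v in s.items()})
ims=[]
for c in("scene","top"):
    i=imaging.get_image(c);print(c,{k:np.round(v,4).tolist() for k,v in i.items() if k!="color"})
    cv2.imwrite(f"pics/{c}0.png",cv2.resize(i["color"][:,:,::-1],(800,600),interpolation=cv2.INTER_CUBIC))
    for t in("nest","mug","hook_post","carton","back_fence","side_fence"):
        print(t,[(o["rect"],round(o["p"],2)) for o in outline_of(c,t)[:2]])
i=imaging.get_image("wrist");print(np.round(i["mount"],4).tolist(),i["fx"],i["dist_coeffs"])
E
```

```text
pics
{'clock': 0.0, 'joints': [-1.407, 0.435, 0.025, 1.574, -0.012, 1.134, -0.075], 'dq': [-0.0, -0.0, 0.0, -0.001, -0.001, 0.001, 0.001], 'joint_efforts': [-0.001, -66.783, 0.984, -31.447, -0.061, 0.043, 0.0], 'position': [0.165, 0.602, 0.245], 'ee_rot': [-0.418, -3.114, 0.002], 'force': [0.454, -0.369, 0.572], 'ft_torque': [0.025, 0.009, -0.014], 'width': 0.997}
scene {'fx': 413.6721, 'fy': 413.6721, 'cx': 255.2965, 'cy': 188.7291, 'dist_coeffs': [0.0524, 0.0, 0.0, 0.0, 0.0], 'rvec': [0.9363, -2.2389, 1.3199], 'tvec': [0.4095, 0.2773, 1.5869]}
nest [([304.2, 183.0, 31.1, 14.6], 0.81)]
mug [([300.4, 165.3, 24.7, 30.4], 0.7)]
hook_post []
carton [([274.9, 203.9, 10.4, 17.2], 0.59)]
back_fence []
side_fence []
top {'fx': 446.2491, 'fy': 446.2491, 'cx': 256.3622, 'cy': 187.1891, 'dist_coeffs': [-0.1056, 0.0, 0.0, 0.0, 0.0], 'rvec': [2.0948, -2.1233, 0.2269], 'tvec': [0.0809, 0.5264, 1.7065]}
nest [([330.4, 181.5, 46.4, 49.3], 0.62)]
mug [([326.6, 190.1, 32.2, 23.7], 0.9)]
hook_post [([168.2, 190.0, 20.3, 28.1], 0.85)]
carton [([265.7, 205.8, 17.4, 18.8], 0.7)]
back_fence [([355.8, 192.4, 15.6, 9.5], 0.58), ([355.1, 203.8, 9.4, 21.1], 0.44)]
side_fence [([354.7, 201.5, 12.0, 23.4], 0.58)]
[[-0.001, -0.9624, -0.2716, 0.0735], [1.0, -0.0011, 0.0002, -0.0011], [-0.0004, -0.2716, 0.9624, -0.14], [0.0, 0.0, 0.0, 1.0]] 283.4677362906096 [-0.06742844  0.          0.          0.          0.        ]
```

```bash
cat > h.py <<'E'
from cell import monitor, imaging, workorder, outline_of
import cv2,numpy as np
R=lambda v:cv2.Rodrigues(np.array(v,float))[0]
def look(c):
    s=monitor.observe(); i=imaging.get_image(c)
    K=np.array([[i["fx"],0,i["cx"]],[0,i["fy"],i["cy"]],[0,0,1]])
    if c=="wrist":
        T=np.eye(4);T[:3,:3]=R(s["ee_rot"]);T[:3,3]=s["position"];W=np.linalg.inv(T@np.array(i["mount"]))
    else:
        W=np.eye(4);W[:3,:3]=R(i["rvec"]);W[:3,3]=np.ravel(i["tvec"])
    return dict(im=i["color"],K=K,d=np.array(i["dist_coeffs"]),W=W,s=s)
def proj(v,P):
    return cv2.projectPoints(np.reshape(np.array(P,float),(-1,1,3)),cv2.Rodrigues(v["W"][:3,:3])[0],v["W"][:3,3],v["K"],v["d"])[0][:,0]
def back(v,uv,z):
    n=cv2.undistortPoints(np.reshape(np.array(uv,float),(-1,1,2)),v["K"],v["d"])[:,0]
    r=np.c_[n,np.ones(len(n))]@v["W"][:3,:3]; c=-v["W"][:3,:3].T@v["W"][:3,3]
    return c+r*((z-c[2])/r[:,2])[:,None]
def crop(v,name,box,k):
    x,y,w,h=box; a=v["im"][y:y+h,x:x+w,::-1]
    cv2.imwrite(name,cv2.resize(a,None,fx=k,fy=k,interpolation=cv2.INTER_CUBIC))
E
python3 - <<'E'
from h import *
v=look("top"); crop(v,"pics/top1.png",(130,140,260,150),3)
for t in("mug","carton","hook_post","nest","labels","terminal","cutter","shipper","flask","tags"):
    o=outline_of("top",t)
    if o:
        m=o[0]["mask"].astype(np.uint8);r=cv2.minAreaRect(cv2.findNonZero(m)); print(t,round(o[0]["p"],2),np.round(r[0]),np.round(r[1]),round(r[2]),back(v,[r[0]],.03).round(3))
E
```

```text
mug 0.64 [344. 202.] [22. 30.] 83 [[ 0.466 -0.274  0.03 ]]
carton 0.67 [274. 214.] [ 7. 22.] 27 [[0.422 0.007 0.03 ]]
hook_post 0.6 [274. 215.] [ 7. 23.] 27 [[0.422 0.005 0.03 ]]
nest 0.9 [354. 202.] [36. 45.] 28 [[ 0.467 -0.316  0.03 ]]
labels 0.67 [203. 222.] [20. 18.] 45 [[0.396 0.286 0.03 ]]
terminal 0.72 [236. 224.] [19. 37.] 90 [[0.384 0.154 0.03 ]]
cutter 0.47 [134. 212.] [37.  5.] 62 [[0.437 0.564 0.03 ]]
shipper 0.56 [367. 160.] [31. 42.] 90 [[ 0.643 -0.381  0.03 ]]
flask 0.62 [143. 190.] [34. 21.] 51 [[0.529 0.532 0.03 ]]
tags 0.59 [384. 221.] [14. 23.] 25 [[ 0.388 -0.433  0.03 ]]
```

View pics/top1.png

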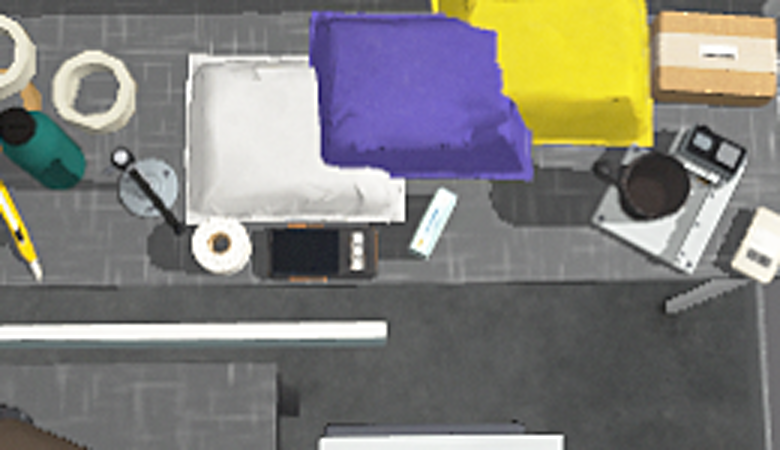

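Call:
move_arm(series=[[2.6,-3.7,1.9,0,0,0],[2.6,-3.7,1.9,0,0,0],[2.6,-3.7,1.9,0,0,0],[2.6,-3.7,1.9,0,0,0],[2.6,-3.7,1.8,0,0,0],[2.6,-3.7,1.8,0,0,0],[2.6,-3.7,1.8,0,0,0],[2.6,-3.7,1,0,0,0]])

```text
clock: 2.1
position: [0.3739, 0.3054, 0.3875]
ee_rot: [0.418, 3.112, 0.003]
force: [1.1, 0.9, 0.3]
width: 1.001
```

Call:
move_arm(series=[[0,0,0,0,0,0],[0,0,0,0,0,0]])

```text
clock: 2.3
position: [0.3733, 0.3062, 0.3862]
ee_rot: [0.422, 3.113, 0.002]
force: [0.3, 1.4, 0.3]
width: 0.996
```

Run:
```python
from h import *
import pickle
v=look("wrist"); print(v["s"]["position"],v["s"]["ee_rot"],v["s"]["clock"])
pickle.dump(v,open("hookview.pkl","wb"))
crop(v,"pics/w1.png",(0,0,512,384),1.5)
for t in("hook_post","hook_seat"):
    print(t,[(np.round(o["rect"]),round(o["p"],2)) for o in outline_of("wrist",t)[:2]])
```

```text
[0.37332362 0.3062048  0.3861727 ] [4.22031978e-01 3.11275950e+00 1.78147120e-03] 2.3
hook_post []
hook_seat [(array([261., 176.,  73.,  64.]), 0.76)]
```

View pics/w1.png

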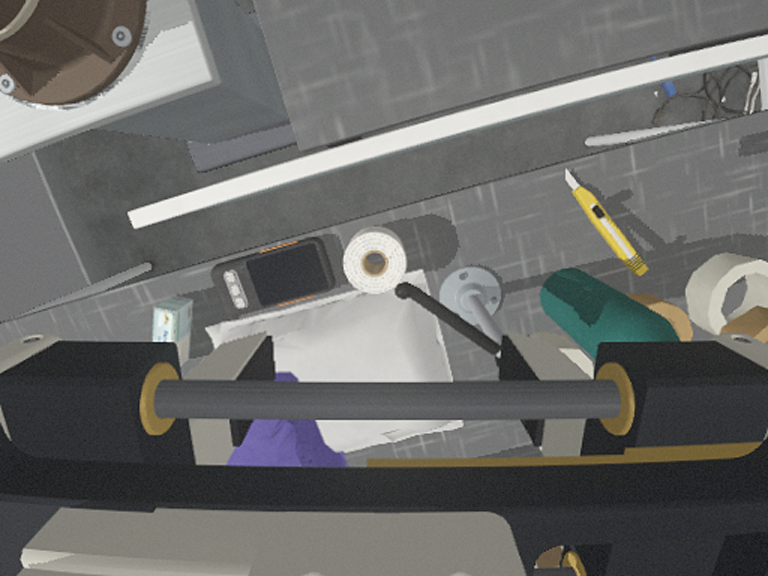

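Run:
```python
from h import *
import pickle
v=pickle.load(open("hookview.pkl","rb"))
print("foot",back(v,[(470.5/1.5,293/1.5)],.012),"tip",back(v,[(402/1.5,289/1.5)],.22))
print("rod",back(v,[(440/1.5,314/1.5),(490/1.5,347/1.5)],.195))
o=outline_of("wrist","hook_post"); print(len(o))
t=look("top")
for T in((168+0,0),): pass
print("top: tip",back(t,[(130+180/3,140+231/3)],.22),"posttop",back(t,[(130+122/3,140+157/3)],.213),"foot",back(t,[(130+148/3,140+187/3)],.012))
```

```text
foot [[0.47653252 0.38711313 0.012     ]] tip [[0.38913352 0.31288612 0.22      ]]
rod [[0.42533778 0.33661999 0.195     ]
 [0.46556683 0.37066872 0.195     ]]
0
top: tip [[0.38739464 0.31010194 0.22      ]] posttop [[0.47879175 0.38258089 0.213     ]] foot [[0.47879872 0.38536808 0.012     ]]
```

Call:
move_arm(series=[[1.2,-4.6,0.4,0,0,0],[1.2,-4.6,0.4,0,0,0],[1.2,-4.6,0.4,0,0,0],[1.2,-4.6,0.4,0,0,0],[1.2,-4.6,0.4,0,0,0],[1.2,-4.6,0.4,0,0,0],[1.2,-4.6,0.4,0,0,0],[0,-4.6,0.4,0,0,0]])

```text
clock: 3.35
position: [0.4576, -0.062, 0.4177]
ee_rot: [0.415, 3.114, -0.001]
force: [0.8, 0.3, -0.5]
width: 1.001
```

Call:
move_arm(series=[[0,-4.6,0.4,0,0,0],[0,-4.6,0.4,0,0,0],[0,-4.6,0.4,0,0,0],[0,-4.6,0.4,0,0,0],[0,0,0,0,0,0],[0,0,0,0,0,0]])

```text
clock: 3.95
position: [0.4569, -0.2454, 0.4333]
ee_rot: [-0.42, -3.112, 0.001]
force: [1.7, -0.0, 0.2]
width: 0.997
```

Run:
```python
from h import *
import pickle
v=look("wrist"); print(v["s"]["position"],v["s"]["ee_rot"],v["s"]["clock"])
pickle.dump(v,open("nestview.pkl","wb"))
crop(v,"pics/w2.png",(0,0,512,384),1.5)
for t in("mug","nest","carton","back_fence","side_fence"):
    print(t,[(np.round(o["rect"]),round(o["p"],2)) for o in outline_of("wrist",t)[:2]])
```

```text
[ 0.45693034 -0.24542822  0.43333859] [-4.20180595e-01 -3.11247527e+00  5.77356540e-04] 3.95
mug [(array([210., 140.,  78.,  52.]), 0.95)]
nest [(array([184., 114.,  87., 105.]), 0.8)]
carton []
back_fence [(array([191., 174.,  44.,  18.]), 0.87)]
side_fence [(array([197., 122.,  14.,  53.]), 0.6)]
```

View pics/w2.png

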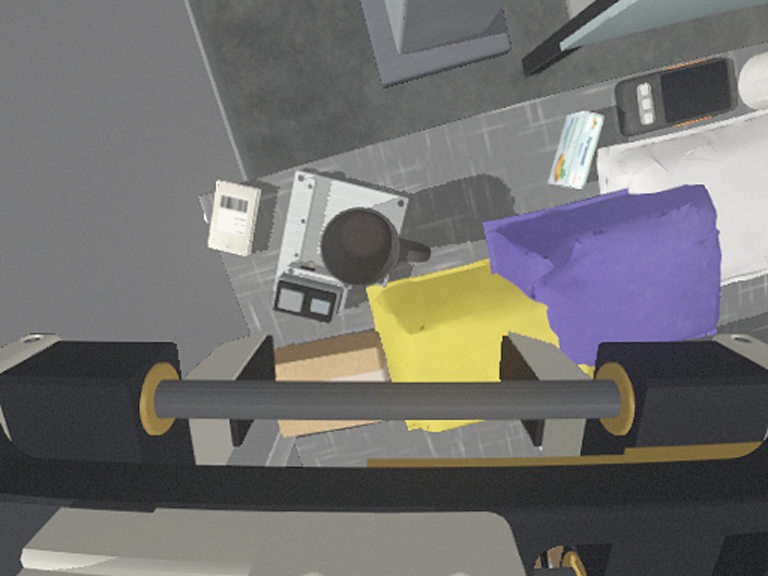

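Run:
```python
from h import *
import pickle
v=pickle.load(open("nestview.pkl","rb"))
a=v["im"][105:220,180:295,::-1]; a=cv2.resize(a,None,fx=5,fy=5,interpolation=cv2.INTER_CUBIC)
b=v["im"][68:133,360:408,::-1]; b=cv2.resize(b,None,fx=4,fy=4,interpolation=cv2.INTER_CUBIC)
o=np.zeros((575,575+200,3),np.uint8);o[:,:575]=a;o[:260,580:772]=b
cv2.imwrite("pics/z1.png",o)
```

```text
(no output)
```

View pics/z1.png

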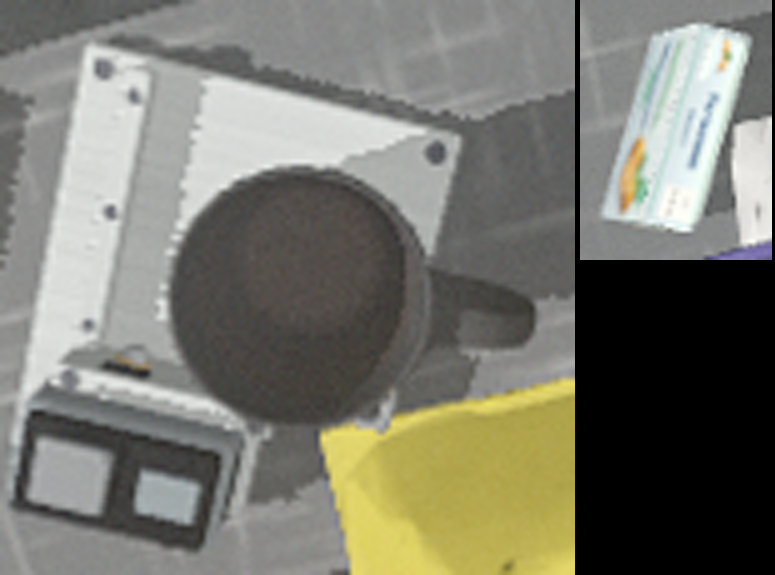

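Run:
```python
from h import *
import pickle
v=pickle.load(open("nestview.pkl","rb"))
Z=lambda z:(np.array(z)+.5)/5-.5+[180,105]
A,B=back(v,Z([(88,43),(462,135)]),.012)[:,:2]
y=(B-A);L=np.linalg.norm(y);y/=L;x=np.array([y[1],-y[0]])
print("AB",A,B,L,"yaw",np.degrees(np.arctan2(x[1],x[0])))
O=(A+B)/2+.08*x; print("O",O,"corner",O+.035*x-.045*y)
print("fence right edge z.028",back(v,Z([(150,68),(103,345)]),.028))
f=back(v,Z([(150,68),(103,345)]),.028)
for p in f: print((p[:2]-O)@x,(p[:2]-O)@y)
h=back(v,Z([(35,408),(240,435),(200,550),(12,505)]),.083)
for p in h: print("head",(p[:2]-O)@x,(p[:2]-O)@y)
m=back(v,Z([(300,295),(170,295),(430,295)]),.118);print("rim",m)
hd=back(v,Z([(535,315)]),.118-.03);print("handle",hd, np.linalg.norm(hd-m[0]))
c=outline_of("wrist","mug"); 
C=lambda z:(np.array(z)-[580,0]+.5)/4-.5+[360,68]
q=back(v,C([(750,37),(692,232),(645,222),(603,215),(650,40)]),.05);q2=back(v,C([(603,215),(660,30),(692,232)]),0.)
print(q,q2)
t=look("top");o=[k for k in outline_of("top","carton") if k["rect"][0]>240 and k["rect"][0]<300]
if o:
  r=cv2.minAreaRect(cv2.findNonZero(o[0]["mask"].astype(np.uint8)));print(back(t,[r[0]],.035),r)
```

```text
AB [ 0.35498846 -0.33920709] [ 0.42732905 -0.20962654] 0.1484057971218469 yaw -29.17319647757843
O [ 0.46101077 -0.31341291] corner [ 0.46963572 -0.36976547]
fence right edge z.028 [[ 0.3709077  -0.3164061   0.028     ]
 [ 0.46692589 -0.36684349  0.028     ]]
-0.07721448634455211 -0.04653435978763129
0.031209588180478816 -0.0437695850205385
head 0.04568197059666499 -0.05503005082593975
head 0.03800598329763047 0.018716725393780612
head 0.08451569234500375 0.013574746022701194
head 0.08391120858751941 -0.057020077133211916
rim [[ 0.45497189 -0.27662131  0.118     ]
 [ 0.44364755 -0.31740348  0.118     ]
 [ 0.46621811 -0.23591979  0.118     ]]
handle [[ 0.48798669 -0.20312336  0.088     ]] 0.08597630828909353
[[ 0.39141022  0.03651206  0.05      ]
 [ 0.46897818 -0.00321702  0.05      ]
 [ 0.45898572 -0.02380027  0.05      ]
 [ 0.45096527 -0.04213951  0.05      ]
 [ 0.38172557 -0.00783131  0.05      ]] [[ 4.57181876e-01 -2.44782459e-02  1.11022302e-16]
 [ 3.77990013e-01  1.87210224e-02  0.00000000e+00]
 [ 4.76915631e-01  1.81626555e-02  0.00000000e+00]]
[[0.42003019 0.00592312 0.035     ]] ((273.8999938964844, 214.6999969482422), (6.70820426940918, 22.80789566040039), 26.56505012512207)
```

Call:
move_arm(series=[[-0.3,-0.13,-1.5,0,0,-8.25],[-0.3,-0.13,-1.5,0,0,-8.25],[-0.3,-0.13,-1.5,0,0,-8.25],[-0.3,-0.13,-1.5,0,0,-8.25],[-0.3,-0.13,-1.5,0,0,-8.25],[-0.3,-0.13,-1.5,0,0,-8.25],[-0.3,-0.13,-1.5,0,0,-8.25],[-0.3,-0.13,-1.5,0,0,-8.25]])

```text
clock: 5.2
position: [0.4328, -0.2553, 0.3133]
ee_rot: [2.053, 2.378, 0.001]
force: [0.3, -0.2, -0.5]
width: 1.002
```

Call:
move_arm(series=[[-0.3,-0.13,-1.5,0,0,-8.25],[-0.3,-0.13,-1.5,0,0,-8.25],[-0.3,-0.13,-1.5,0,0,-8.25],[-0.3,-0.13,-1.5,0,0,-8.25],[0,0,0,0,0,0],[0,0,0,0,0,0]])

```text
clock: 5.8
position: [0.4209, -0.2606, 0.254]
ee_rot: [-2.635, -1.71, 0.001]
force: [0.3, -0.6, 0.8]
width: 1.0
```

Run:
```python
from h import *
import pickle
v=look("wrist"); s=v["s"];print(s["position"],s["clock"],np.round(s["joints"],2));T=R(s["ee_rot"]);print(T.round(3), np.degrees(np.arctan2(T[1,1],T[0,1])))
pickle.dump(v,open("mugview.pkl","wb"))
crop(v,"pics/w3.png",(0,0,512,384),1.5)
m=np.array([.455,-.2766,.118]);print("proj rim centre",proj(v,[m])*1.5, "handle end",proj(v,[m+[.034,.0758,-.04]])*1.5,"pinch",proj(v,[[.419,-.261,.118]])*1.5)
```

```text
[ 0.42092436 -0.26062685  0.25402217] 5.8 [-0.38  0.32  1.09  1.93 -0.32  1.08  0.42]
[[ 0.407  0.913 -0.   ]
 [ 0.913 -0.407 -0.   ]
 [-0.    -0.    -1.   ]] -24.047231274695054
proj rim centre [[443.00456012 280.93193013]] handle end [[439.85216286 154.16362459]] pinch [[384.61653133 281.57097593]]
```

View pics/w3.png

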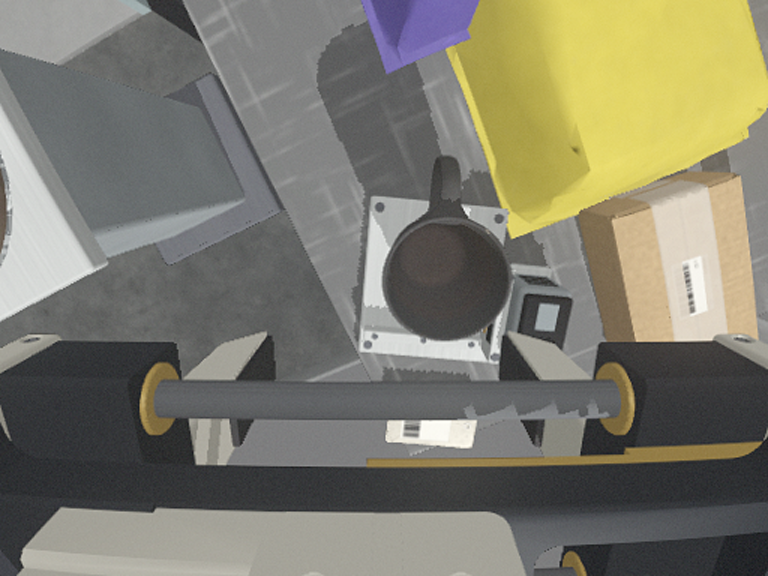

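Run:
```python
from h import *
import pickle
v=pickle.load(open("mugview.pkl","rb"))
P=lambda p:(np.array(p)+.5)/1.5-.5
r=back(v,P([(383.5,278),(512.5,278),(448,215),(448,340)]),.118);c=(r[:2].mean(0));print(r,c,r[2:].mean(0))
o=outline_of("wrist","mug")[0];m=o["mask"].astype(np.uint8)
ys,xs=np.nonzero(m);print(o["rect"],o["p"])
for row in range(int(o["rect"][1])+1,145,5):
    x=xs[ys==row]; print(row,x.min(),x.max(),back(v,[((x.min()+x.max())/2,row)],.09).round(4))
for z in(.06,.075,.09,.1):
    h=back(v,P([(448,157)]),z)[0];d=h-c;print(z,np.degrees(np.arctan2(d[1],d[0])),np.hypot(d[0],d[1]))
```

```text
[[ 0.41924879 -0.25821042  0.118     ]
 [ 0.4985841  -0.29362791  0.118     ]
 [ 0.47444281 -0.23691958  0.118     ]
 [ 0.44209453 -0.31746897  0.118     ]] [ 0.45891644 -0.27591916  0.118     ] [ 0.45826867 -0.27719427  0.118     ]
[252.2, 101.2, 88.9, 128.2] 0.56
102 295 299 [[ 0.4914 -0.2014  0.09  ]]
107 289 306 [[ 0.49   -0.2063  0.09  ]]
112 288 307 [[ 0.4881 -0.2109  0.09  ]]
117 287 306 [[ 0.4852 -0.2152  0.09  ]]
122 287 306 [[ 0.4833 -0.2199  0.09  ]]
127 287 306 [[ 0.4813 -0.2247  0.09  ]]
132 287 307 [[ 0.4798 -0.2297  0.09  ]]
137 286 307 [[ 0.4774 -0.2343  0.09  ]]
142 282 310 [[ 0.4749 -0.239   0.09  ]]
0.06 62.32471095065794 0.0797315737469846
0.075 63.79412285141792 0.07923201185404609
0.09 65.28118931724453 0.07878520328388705
0.1 66.2815322966146 0.0785170874194395
```

Call:
move_arm(series=[[0.2,0,-2,0,0,0],[0,0,-3.5,0,0,0],[0,0,-4,0,0,0],[0,0,-3.4,0,0,0],[0,0,-2,0,0,0],[0,0,0,0,0,0],[0,0,0,0,0,0]], grip=0.5)

```text
clock: 6.6
position: [0.4233, -0.2612, 0.1057]
ee_rot: [2.638, 1.705, 0.001]
force: [-0.0, -0.2, 0.9]
width: 0.505
```

Call:
move_arm(series=[[0,0,0,0,0,0],[0,0,0,0,0,0],[0,0,0,0,0,0],[0,0,0,0,0,0],[0,0,0,0,0,0],[0,0,0,0,0,0]], grip=0, force=35)

```text
clock: 7.2
position: [0.4234, -0.2612, 0.1054]
ee_rot: [2.638, 1.703, 0.002]
force: [-1.9, 1.9, 16.3]
width: 0.078
```

Call:
move_arm(series=[[0,0,1,0,0,0],[0,0,2,0,0,0],[0,0,3,0,0,0],[0,0,4,0,0,0],[0,0,4,0,0,0],[0,0,4,0,0,0],[0,0,0,0,0,0],[0,0,0,0,0,0]])

```text
clock: 8.0
position: [0.4226, -0.2603, 0.2848]
ee_rot: [-2.638, -1.705, -0.002]
force: [-0.3, 1.0, -3.4]
width: 0.06
```

Run:
```python
from h import *
import pickle
v=look("wrist"); s=v["s"];print(s["position"],s["clock"],np.round(s["joints"],2),s["force"],s["ft_torque"],s["width"])
pickle.dump(v,open("held.pkl","wb"))
crop(v,"pics/w4.png",(80,0,352,384),1.5)
o=outline_of("wrist","mug")
print([(k["rect"],k["p"]) for k in o[:1]])
```

```text
[ 0.42264003 -0.26027763  0.2847806 ] 8.0 [-0.42  0.29  1.12  1.88 -0.29  1.15  0.38] [-0.30903419  0.97972734 -3.35391931] [-0.02405738  0.21119256  0.07225416] 0.0602571431820007
[([250.4, 100.1, 163.2, 209.4], 0.7)]
```

View pics/w4.png

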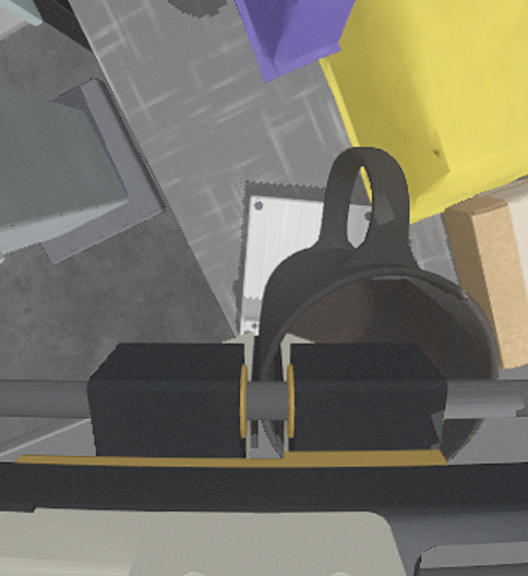

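```bash
cat > mugfit.py <<'E'
from h import *
from scipy.optimize import minimize
from scipy.spatial.transform import Rotation as Ro
def cloud():
    t,z=np.meshgrid(np.linspace(0,2*np.pi,200),np.linspace(0,.106,80));r=.032+.012*z/.106
    b=np.c_[(r*np.cos(t)).ravel(),(.020+r*np.sin(t)).ravel(),z.ravel()]
    p,q=np.meshgrid(np.linspace(-np.pi/2,np.pi/2,120),np.linspace(0,2*np.pi,24))
    ry=.0335+.0055*np.cos(q);rz=.0305+.0055*np.cos(q)
    h=np.c_[(.0075*np.sin(q)).ravel(),(-.024-ry*np.cos(p)).ravel(),(.061+rz*np.sin(p)).ravel()]
    return np.r_[b,h]
C=cloud()
# mug frame -> tool frame: mug -y (handle) -> tool +x ; mug z -> tool -z ; mug x -> x=y×z
M=np.array([[0,-1,0],[-1,0,0],[0,0,-1.]])
# mug x = -(tool y): mug x yaw 156deg, tool y -24deg
def pose(p): # roll, pitch, yaw (deg, tool x,y,z about the pinch), dz, dx (mm): returns tool<-mug
    G=np.array([0,0,-.0125])
    Rr=Ro.from_euler("xyz",p[:3],degrees=True).as_matrix()
    t0=np.array([.020,.039,-.0125+.106]) # mug origin: axis at tool (0,.039); origin is +20mm along handle from axis
    T=np.eye(4);T[:3,:3]=Rr@M;T[:3,3]=Rr@(t0-G)+G+np.array([p[4],0,p[3]])/1000
    return T
def tool(s):
    T=np.eye(4);T[:3,:3]=R(s["ee_rot"]);T[:3,3]=s["position"];return T
def mask(v,p,ymax):
    T=tool(v["s"])@pose(p);P=C@T[:3,:3].T+T[:3,3]
    uv=np.round(proj(v,P)).astype(int);m=np.zeros(v["im"].shape[:2],np.uint8)
    k=(uv>=0).all(1)&(uv[:,0]<512)&(uv[:,1]<384);m[uv[k,1],uv[k,0]]=1
    m=cv2.morphologyEx(m,cv2.MORPH_CLOSE,np.ones((3,3)));m[ymax:]=0;return m>0
def fit(v,obs,ymax,p0):
    o=obs.copy();o[ymax:]=0
    f=lambda p:1-(mask(v,p,ymax)&o).sum()/(mask(v,p,ymax)|o).sum()
    S=np.vstack([p0]+[np.add(p0,d) for d in np.diag([6,6,6,8,4])])
    return minimize(f,p0,method="Nelder-Mead",options=dict(initial_simplex=S,maxiter=250))
E
python3 - <<'E'
from mugfit import *
import pickle
v=pickle.load(open("held.pkl","rb"))
o=outline_of("wrist","mug")[0]["mask"]
for p0 in([0,0,0,0,0],[6,0,0,0,0],[-6,0,0,0,0]):
    r=fit(v,o,225,p0);print(r.fun,r.x.round(1))
    T=tool(v["s"])@pose(r.x);print("mug z",T[:3,2].round(3),"x",T[:3,0].round(3),"loop",(T@[0,-.038,.06,1])[:3].round(4))
m=mask(v,r.x,225);a=v["im"].copy();a[m^o]=[255,0,0];a[225:]//=2
d=dict(v,im=a);crop(d,"pics/fit.png",(200,80,230,200),2.5)
E
```

```text
0.17476871320437337 [ 5.3 12.1  1.  -1.2 -8. ]
mug z [-0.005 -0.229  0.973] x [-0.909  0.407  0.091] loop [ 0.4792 -0.2216  0.2623]
0.17997969199526143 [ 5.3 12.4  2.   2.1 -8.1]
mug z [-0.012 -0.234  0.972] x [-0.902  0.422  0.091] loop [ 0.48   -0.2225  0.2594]
0.17901537455021266 [ 4.6 12.6  0.2 -1.2 -6.2]
mug z [-0.019 -0.232  0.973] x [-0.914  0.397  0.077] loop [ 0.48   -0.2193  0.2634]
```

View pics/fit.png

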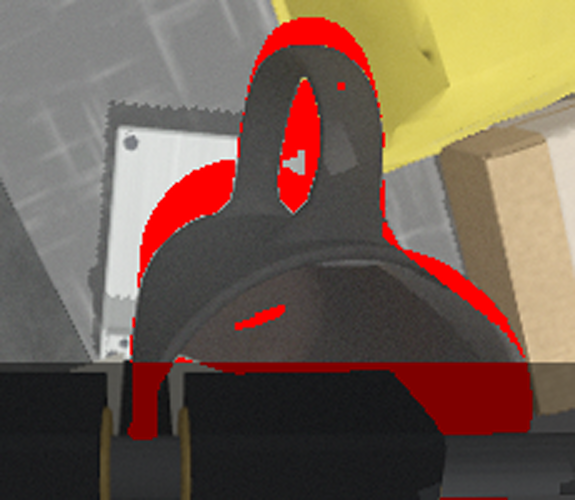

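Run:
```python
import mugfit as mf
from mugfit import *
import pickle
v=pickle.load(open("held.pkl","rb"))
o=outline_of("wrist","mug")[0]["mask"]
def cloud(rf,hx,top):
    t,z=np.meshgrid(np.linspace(0,2*np.pi,200),np.linspace(0,.106,100));r=.032+.012*z/.106
    r=r-np.where(z<rf,rf-np.sqrt(np.maximum(rf**2-(rf-z)**2,0)),0)
    b=np.c_[(r*np.cos(t)).ravel(),(.020+r*np.sin(t)).ravel(),z.ravel()]
    p,q=np.meshgrid(np.linspace(-np.pi/2,np.pi/2,120),np.linspace(0,2*np.pi,24))
    ry=.0335+.0055*np.cos(q);rz=.0305+.0055*np.cos(q)
    h=np.c_[(hx*np.sin(q)).ravel(),(-.024-ry*np.cos(p)).ravel(),(top+rz*np.sin(p)).ravel()]
    return np.r_[b,h]
best=None
for rf in(.004,.014):
  for hx in(.006,.0085):
    mf.C=cloud(rf,hx,.061)
    for p0 in([12,-5,0,0,0],[12,8,0,0,0]):
      r=fit(v,o,225,p0);print(rf,hx,round(r.fun,3),r.x.round(1))
      if best is None or r.fun<best[0]: best=(r.fun,r.x,mf.C)
mf.C=best[2];T=tool(v["s"])@pose(best[1]);print("mug z",T[:3,2].round(3),"x",T[:3,0].round(3),"loop",(T@[0,-.038,.06,1])[:3].round(4))
np.save("pose.npy",best[1])
m=mask(v,best[1],225);o[225:]=0;a=v["im"].copy();a[m&~o]=[255,0,0];a[o&~m]=[0,255,0]
crop(dict(v,im=a),"pics/fit2.png",(200,80,230,200),2.5)
```

```text
0.004 0.006 0.163 [ 7.7 10.8  2.8 -3.2 -3.6]
0.004 0.006 0.174 [ 6.1 12.9  3.1  4.9 -2.5]
0.004 0.0085 0.18 [ 5.2 10.6  1.9  1.7 -6.2]
0.004 0.0085 0.184 [ 6.1 11.   4.1  9.6 -6.2]
0.014 0.006 0.135 [ 7.1  8.8  1.5 -8.1 -4.4]
0.014 0.006 0.137 [  6.8   6.8   1.  -10.7  -4.1]
0.014 0.0085 0.158 [ 6.   7.1  2.7 -0.  -4.9]
0.014 0.0085 0.171 [ 5.8  8.5  3.8  7.  -2.8]
mug z [ 0.044 -0.192  0.98 ] x [-0.902  0.414  0.121] loop [ 0.4789 -0.22    0.2645]
```

View pics/fit2.png

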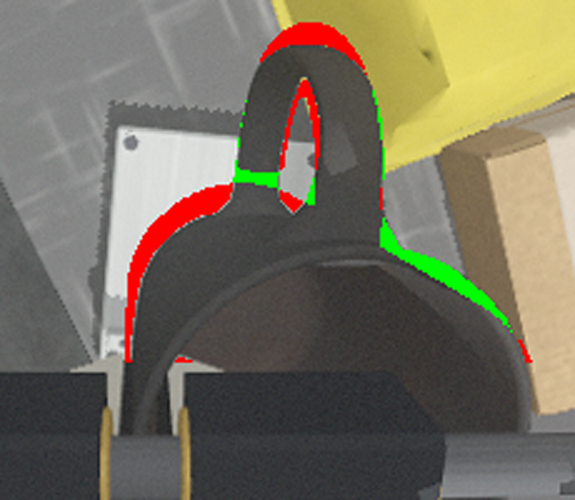

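Run:
```python
import mugfit as mf
from mugfit import *
import pickle
v=pickle.load(open("held.pkl","rb"))
o=outline_of("wrist","mug")[0]["mask"];o[225:]=0
C0=mf.C.copy()
t=C0[:19200] if False else C0
z=C0[:16000,2];rf=.014
b=C0[:16000].copy();r=.032+.012*z/.106;s=(r-np.where(z<rf,rf-np.sqrt(np.maximum(rf**2-(rf-z)**2,0)),0))/r
b[:,0]*=s;b[:,1]=.02+(b[:,1]-.02)*s
hd=C0[16000:].copy();hd[:,0]*=.85
mf.C=np.r_[b,hd]
f=lambda q:1-(lambda m:(m&o).sum()/(m|o).sum())(mask(v,[q[3],q[0],q[1],q[4],q[2]],225))+.002*((q[3]-6.5)/2)**2+.002*(q[4]/2)**2
for p in(-8,0,8):
    S=np.vstack([[p,0,-3,6.5,0]]+[np.add([p,0,-3,6.5,0],d) for d in np.diag([5,4,3,2,2])])
    q=minimize(f,S[0],method="Nelder-Mead",options=dict(initial_simplex=S,maxiter=250));print(round(q.fun,3),"pitch,yaw,dx,roll,dz",q.x.round(1))
    x=q.x;T=tool(v["s"])@pose([x[3],x[0],x[1],x[4],x[2]]);print("mug z",T[:3,2].round(3),"x",T[:3,0].round(3),"loop tool",(np.linalg.inv(tool(v["s"]))@T@[0,-.038,.06,1])[:3].round(4))
```

```text
0.154 pitch,yaw,dx,roll,dz [11.   0.8 -4.9  4.8 -2.3]
mug z [-0.006 -0.208  0.978] x [-0.909  0.408  0.081] loop tool [0.0609 0.036  0.0224]
0.155 pitch,yaw,dx,roll,dz [ 9.3  2.  -2.2  4.9 -0. ]
mug z [ 0.004 -0.182  0.983] x [-0.9    0.428  0.083] loop tool [0.0617 0.0372 0.0266]
0.155 pitch,yaw,dx,roll,dz [10.8  2.1 -4.   5.4  0.6]
mug z [ 0.002 -0.21   0.978] x [-0.9    0.426  0.093] loop tool [0.0609 0.0369 0.0258]
```

Call:
move_arm(series=[[-0.3,2,0,0,0,3],[-0.5,4,0,0,0,5],[-0.6,4.3,0,0,0,6.5],[-0.6,4.3,0,0,0,6.5],[-0.6,4.3,0,0,0,6.5],[-0.6,4.3,0,0,0,6.5],[-0.6,4.3,0,0,0,6.5],[-0.6,4.3,0,0,0,6.5]])

```text
clock: 9.05
position: [0.3778, 0.0587, 0.2844]
ee_rot: [-1.734, -2.619, -0.0]
force: [2.1, 0.4, -3.6]
width: 0.061
```

Call:
move_arm(series=[[-0.6,4.3,0,0,0,6.5],[-0.6,4.3,-0.7,0,0,6.5],[-0.5,4,-1.2,0,0,5],[-0.2,2,-1.2,0,0,0],[0,0.3,-1.2,0,0,0],[0,0,0,0,0,0],[0,0,0,0,0,0],[0,0,0,0,0,0]])

```text
clock: 9.85
position: [0.3602, 0.2056, 0.2421]
ee_rot: [1.312, 2.854, 0.001]
force: [-0.3, 0.4, -3.3]
width: 0.062
```

Run:
```python
from h import *
import pickle
v=look("wrist"); s=v["s"];T=R(s["ee_rot"]);print(s["position"],s["clock"],np.round(s["joints"],2),s["force"],"tool y yaw",np.degrees(np.arctan2(T[1,1],T[0,1])))
pickle.dump(v,open("hang.pkl","wb"))
crop(v,"pics/w5.png",(120,0,340,300),2)
P=np.array([.4775,.386]);d=np.array([-.766,-.643])
for n,q in(("tip",[*(P+.110*d),.22]),("bend",[*(P+.110*d),.195]),("rod50",[*(P+.05*d),.2]),("foot",[*P,.01])):print(n,(proj(v,[q])-[120,0])*2)
```

```text
[0.36015775 0.20562015 0.24211997] 9.85 [-1.27  0.08  0.68  2.09 -0.06  0.99  0.15] [-0.25609848  0.40244356 -3.3067538 ] tool y yaw 40.6238425576435
tip [[613.26814393 268.86112379]]
bend [[570.65034292 262.89773504]]
rod50 [[748.03230197 269.7267337 ]]
foot [[592.27602698 248.01945628]]
```

View pics/w5.png

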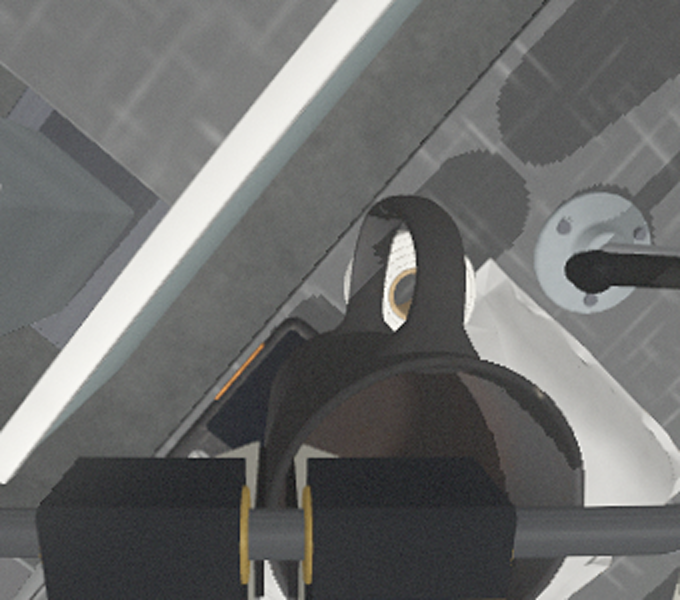

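Call:
move_arm(series=[[0,0,-0.7,0,0,0],[1.15,0.96,0,0,0,0],[1.15,0.96,0,0,0,0],[1.15,0.96,0,0,0,0],[1.15,0.96,0,0,0,0],[0,0,0,0,0,0],[0,0,0,0,0,0]])

```text
clock: 10.6
position: [0.4056, 0.2441, 0.2344]
ee_rot: [-1.311, -2.855, 0.001]
force: [-0.0, 0.2, -2.9]
width: 0.061
```

Run:
```python
from h import *
import pickle
v=look("wrist"); s=v["s"];print(s["position"],s["force"],s["ft_torque"])
crop(v,"pics/w6.png",(180,50,260,200),2.5)
```

```text
[0.40556653 0.24411621 0.23437818] [-0.0399344   0.15330814 -2.85973842] [-0.23828067  0.14074308 -0.02935433]
```

View pics/w6.png

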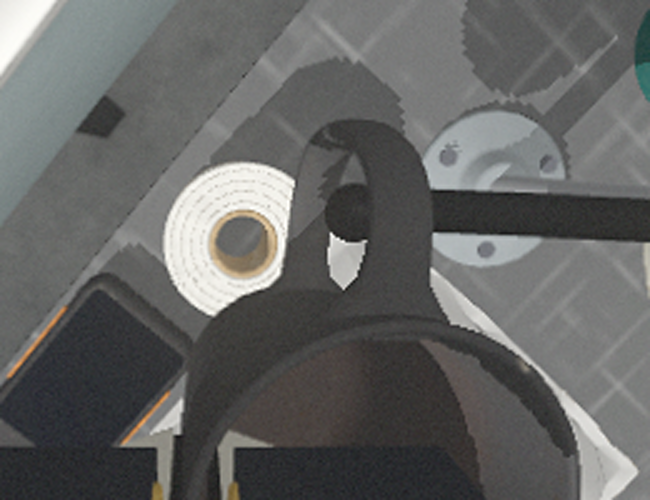

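Call:
move_arm(series=[[0.8,0.67,0,0,0,0],[0.8,0.67,0,0,0,0],[0.8,0.67,0,0,0,0],[0.7,0.6,0,0,0,0],[0,0,0,0,0,0],[0,0,0,0,0,0]])

```text
clock: 11.25
position: [0.4369, 0.2706, 0.2345]
ee_rot: [1.31, 2.855, -0.001]
force: [-0.4, 1.2, -2.8]
width: 0.056
```

Call:
move_arm(series=[[0,0,-0.5,0,0,0],[0,0,-0.5,0,0,0],[0,0,-0.4,0,0,0],[0,0,0,0,0,0],[0,0,0,0,0,0]])

```text
clock: 11.75
position: [0.4367, 0.2707, 0.2206]
ee_rot: [-1.31, -2.855, 0.0]
force: [0.6, 0.2, -2.6]
width: 0.064
```

Call:
move_arm(series=[[0,0,-0.4,0,0,0],[0,0,-0.4,0,0,0],[0,0,-0.3,0,0,0],[0,0,0,0,0,0],[0,0,0,0,0,0]])

```text
clock: 12.25
position: [0.4368, 0.2707, 0.2097]
ee_rot: [-1.31, -2.855, 0.0]
force: [0.3, -0.3, -3.3]
width: 0.061
```

Call:
move_arm(series=[[0,0,-0.3,0,0,0],[0,0,-0.3,0,0,0],[0,0,0,0,0,0],[0,0,0,0,0,0]])

```text
clock: 12.65
position: [0.4372, 0.2711, 0.2041]
ee_rot: [1.31, 2.855, 0.002]
force: [-0.0, -0.7, 3.7]
width: 0.057
```

Call:
move_arm(series=[[0,0,-0.3,3.06,2.57,0],[0,0,-0.42,3.06,2.57,0],[-0.04,0.045,-0.42,3.06,2.57,0],[-0.04,0.045,-0.42,3.06,2.57,0],[0,0,0,0,0,0]])

```text
clock: 13.15
position: [0.4368, 0.2698, 0.1874]
ee_rot: [-1.208, -2.618, -0.173]
force: [0.3, -2.8, 0.7]
width: 0.061
```

Call:
move_arm(series=[[-0.08,0.09,-0.41,3.06,2.57,0],[-0.08,0.09,-0.41,3.06,2.57,0],[-0.115,0.13,-0.39,3.06,2.57,0],[-0.115,0.13,-0.39,3.06,2.57,0],[0,0,0,0,0,0]])

```text
clock: 13.65
position: [0.4324, 0.2747, 0.1709]
ee_rot: [-1.096, -2.379, -0.317]
force: [0.8, -3.9, 0.7]
width: 0.06
```

Call:
move_arm(series=[[-0.15,0.17,-0.36,3.06,2.57,0],[-0.15,0.17,-0.36,3.06,2.57,0],[-0.18,0.21,-0.33,3.06,2.57,0],[-0.18,0.21,-0.33,3.06,2.57,0],[0,0,0,0,0,0],[0,0,0,0,0,0]])

```text
clock: 14.25
position: [0.4256, 0.2827, 0.1575]
ee_rot: [-0.982, -2.138, -0.441]
force: [3.4, -6.6, -1.6]
width: 0.061
```

Run:
```python
from h import *
s=monitor.observe();print(s["position"],np.round(s["joints"],2),s["force"],s["ft_torque"]);print(R(s["ee_rot"]).round(3))
```

```text
[0.42557196 0.28270652 0.15749385] [-0.48  0.65  0.37  1.85 -0.9   1.39  1.1 ] [ 3.41104953 -6.5949657  -1.56161818] [-1.56789224 -0.92356089  0.16425322]
[[-0.441  0.76  -0.477]
 [ 0.51   0.65   0.564]
 [ 0.739  0.006 -0.674]]
```

Call:
move_arm(series=[[0.1,-0.12,0,0,0,0],[0,0,0,0,0,0],[0,0,0,0,0,0]])

```text
clock: 14.55
position: [0.4269, 0.2825, 0.1585]
ee_rot: [-0.98, -2.137, -0.445]
force: [3.7, -3.3, -0.0]
width: 0.064
```

Call:
move_arm(series=[[0,0,0,0,0,0],[0,0,0,0,0,0],[0,0,0,0,0,0],[0,0,0,0,0,0],[0,0,0,0,0,0],[0,0,0,0,0,0]], grip=0.3)

```text
clock: 15.15
position: [0.4264, 0.2825, 0.1583]
ee_rot: [-0.979, -2.133, -0.446]
force: [0.7, 0.0, 0.1]
width: 0.299
```

Call:
move_arm(series=[[0.5,-0.56,0.67,0,0,0],[0.7,-0.8,1,0,0,0],[0.95,-1.13,1.35,0,0,0],[0.95,-1.13,1.35,0,0,0],[0.95,-1.13,1.35,0,0,0],[0.95,-1.13,1.35,0,0,0]])

```text
clock: 15.75
position: [0.4776, 0.2221, 0.2305]
ee_rot: [-0.98, -2.134, -0.447]
force: [0.3, 0.1, -1.1]
width: 0.295
```

Call:
move_arm(series=[[0.95,-1.13,1.35,0,0,0],[0.95,-1.13,1.35,0,0,0],[0.95,-1.13,1.35,-6.1,-5.1,0],[0.95,-1.13,1.35,-6.1,-5.1,0],[0.5,-1.5,1.35,-6.1,-5.1,0],[0,-2,1,-6.1,-5.1,0],[0,-3,0,-6.1,-5.1,0],[0,-3,0,-6.1,-5.1,0]])

```text
clock: 16.55
position: [0.5208, 0.0814, 0.3088]
ee_rot: [1.312, 2.852, 0.001]
force: [-0.6, -0.4, 0.4]
width: 0.303
```

Run:
```python
from h import *
s=monitor.observe();print(s["clock"],s["position"],np.round(s["joints"],2),s["force"]);print(R(s["ee_rot"]).round(3))
a=look("top");b=look("scene")
c=proj(b,[[.42,.34,.15]])[0].round().astype(int);print(c)
A=cv2.resize(a["im"][150:250,140:260],None,fx=4,fy=4,interpolation=cv2.INTER_CUBIC)
x,y=np.clip(c-[40,50],0,400);B=cv2.resize(b["im"][y:y+100,x:x+80],None,fx=4,fy=4,interpolation=cv2.INTER_CUBIC)
cv2.imwrite("pics/chk.png",np.hstack([A,B])[:,:,::-1])
```

```text
16.55 [0.52078715 0.08140686 0.30875583] [-0.78  0.24  0.65  1.76 -0.16  1.2   0.63] [-0.59146197 -0.41749417  0.39418471]
[[-0.651  0.759  0.003]
 [ 0.759  0.651 -0.   ]
 [-0.002  0.002 -1.   ]]
[222 219]
```

View pics/chk.png

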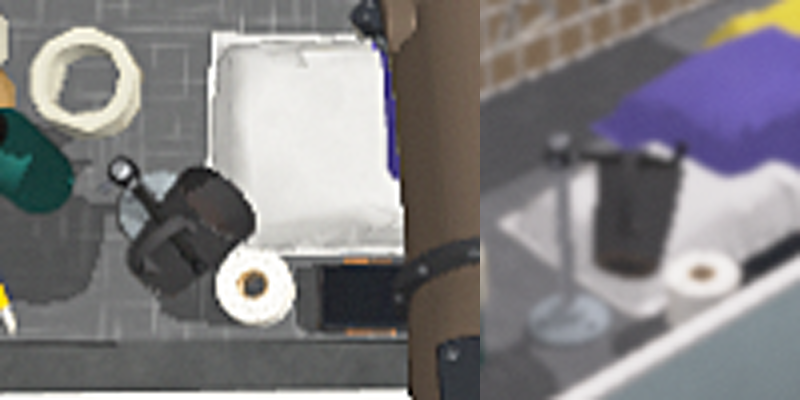

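Call:
move_arm(series=[[-0.7,-2.8,0,0,0,5.2],[-0.7,-2.8,0,0,0,5.2],[-0.7,-2.8,0,0,0,5.2],[-0.6,-2.9,0,0,0,5.2],[0,0,0,0,0,0],[0,0,0,0,0,0]], grip=0.75)

```text
clock: 17.25
position: [0.4927, -0.0302, 0.3071]
ee_rot: [-0.779, -3.038, -0.002]
force: [0.4, 0.2, -1.1]
width: 0.739
```

```bash
cat > box.py <<'E'
from h import *
from scipy.optimize import minimize
B=np.array([[x,y,z] for x in(-.015,.015) for y in(-.0445,.0445) for z in(0,.05)])
def bmask(v,q,z0=0): # q = x,y, long-axis yaw deg
    a=np.radians(q[2]-90);P=B@np.array([[np.cos(a),np.sin(a),0],[-np.sin(a),np.cos(a),0],[0,0,1]])+[q[0],q[1],z0]
    m=np.zeros(v["im"].shape[:2],np.uint8);cv2.fillConvexPoly(m,np.round(cv2.convexHull(proj(v,P).astype(np.float32))*16).astype(int),1,shift=4);return m>0
def bfit(v,o,q0,z0=0):
    f=lambda q:1-(lambda m:(m&o).sum()/(m|o).sum())(bmask(v,q,z0))
    S=np.vstack([q0]+[np.add(q0,d) for d in np.diag([.008,.008,6])])
    r=minimize(f,q0,method="Nelder-Mead",options=dict(initial_simplex=S,xatol=1e-4,maxiter=300));return r
E
python3 - <<'E'
from box import *
v=look("wrist");s=v["s"];T=R(s["ee_rot"]);print(s["position"],np.round(s["joints"],2),np.degrees(np.arctan2(T[1,1],T[0,1])))
for o in outline_of("wrist","carton")[:3]:
    m=o["mask"];ys,xs=np.nonzero(m);print(o["p"],o["rect"],back(v,[(xs.mean(),ys.mean())],.03))
    r=bfit(v,m,[.424,.006,-28]);print(r.fun,r.x)
E
```

```text
[ 0.49272074 -0.03024147  0.30709033] [-0.59  0.18  0.65  1.82 -0.12  1.18  1.17] 61.22419121068299
0.68 [247.9, 76.3, 20.0, 67.7] [[0.4230589  0.00576147 0.03      ]]
0.12959381044487428 [ 4.23641383e-01  5.60990692e-03 -2.82544166e+01]
```

Run:
```python
from box import *
import pickle
v=pickle.load(open("nestview.pkl","rb"))
C=lambda z:(np.array(z)-[580,0]+.5)/4-.5+[360,68]
c=np.array([.4236,.0056]);a=np.radians(-28.3);l=np.array([np.cos(a),np.sin(a)]);n=np.array([-l[1],l[0]])
for z in(0,.02,.04):
    for p in back(v,C([(735,120),(762,118),(740,180),(745,245)]),z)[:,:2]: print(z,"along",((p-c)@l).round(3),"side",((p-c)@n).round(3))
# second: wrist now, white pixels near
w=look("wrist");im=w["im"]
for al in(-.04,-.02,0,.02,.04):
    row=[]
    for sd in np.arange(.018,.07,.006):
        u=proj(w,[[*(c+al*l+sd*n),.02]])[0].round().astype(int);row.append(int(im[u[1],u[0]].mean()))
    print(al,row)
crop(w,"pics/c1.png",(190,40,160,130),4)
```

```text
0 along -0.016 side 0.04
0 along -0.02 side 0.053
0 along 0.011 side 0.052
0 along 0.041 side 0.065
0.02 along -0.012 side 0.031
0.02 along -0.017 side 0.043
0.02 along 0.013 side 0.042
0.02 along 0.042 side 0.055
0.04 along -0.009 side 0.022
0.04 along -0.013 side 0.034
0.04 along 0.016 side 0.033
0.04 along 0.043 side 0.045
-0.04 [93, 98, 100, 92, 99, 93, 105, 64, 91]
-0.02 [105, 99, 98, 93, 98, 93, 171, 214, 210]
0 [104, 94, 96, 98, 219, 218, 213, 201, 199]
0.02 [97, 105, 101, 100, 97, 93, 215, 206, 221]
0.04 [127, 127, 127, 123, 126, 127, 130, 160, 131]
```

Call:
move_arm(series=[[-1.84,0.96,-3.7,0,0,0.5],[-1.84,0.96,-3.7,0,0,0],[-1.84,0.97,-3.7,0,0,0],[-1.84,0.96,-3.7,0,0,0],[-1.84,0.96,-3.9,0,0,0],[0,0,0,0,0,0],[0,0,0,0,0,0]], grip=0.47)

```text
clock: 18.1
position: [0.4005, 0.0192, 0.1194]
ee_rot: [-0.758, -3.043, 0.002]
force: [1.5, -0.1, 0.4]
width: 0.47
```

Run:
```python
from box import *
v=look("wrist");s=v["s"];T=R(s["ee_rot"]);print(s["position"],s["width"],np.degrees(np.arctan2(T[1,1],T[0,1])))
# near check: carton between fingers, edges in image along tool y at several top-face stations
for o in outline_of("wrist","carton")[:2]:
    m=o["mask"].copy();ys,xs=np.nonzero(m);print(o["p"],o["rect"])
    for r in range(ys.min()+3,ys.max(),8):
        x=xs[ys==r]; q=back(v,[(x.min(),r),(x.max()+1,r)],.05);d=(q-s["position"])@T;print(r,x.min(),x.max(),d[:,:2].round(4).tolist())
```

```text
[0.40046741 0.01915661 0.11941189] 0.47000541285007497 62.02717316688773
0.67 [241.8, 175.6, 32.0, 113.3]
180 243 271 [[0.0238, -0.0123], [0.0238, 0.0097]]
188 241 273 [[0.0175, -0.0139], [0.0175, 0.0113]]
196 240 274 [[0.0111, -0.0148], [0.0111, 0.0122]]
204 241 274 [[0.0047, -0.0141], [0.0047, 0.0123]]
212 241 274 [[-0.0019, -0.0143], [-0.0019, 0.0124]]
220 241 274 [[-0.0086, -0.0144], [-0.0086, 0.0125]]
228 241 274 [[-0.0154, -0.0145], [-0.0154, 0.0126]]
236 241 274 [[-0.0223, -0.0146], [-0.0223, 0.0127]]
244 241 274 [[-0.0294, -0.0147], [-0.0294, 0.0128]]
252 242 274 [[-0.0366, -0.0141], [-0.0366, 0.0129]]Traceback (most recent call last):
  File "<stdin>", line 7, in <module>
    return umr_minimum(a, axis, None, out, keepdims, initial, where)
ValueError: zero-size array to reduction operation minimum which has no identity
```

Call:
move_arm(series=[[0.05,-0.1,-2,0,0,0],[0,0,-2,0,0,0],[0,0,-2,0,0,0],[0,0,-1.7,0,0,0],[0,0,0,0,0,0],[0,0,0,0,0,0]])

```text
clock: 18.8
position: [0.4022, 0.0175, 0.0434]
ee_rot: [-0.761, -3.045, -0.0]
force: [-0.6, -1.1, 0.1]
width: 0.468
```

Call:
move_arm(series=[[0,0,0,0,0,0],[0,0,0,0,0,0],[0,0,0,0,0,0],[0,0,0,0,0,0],[0,0,0,0,0,0]], grip=0.1, force=20)

```text
clock: 19.3
position: [0.4018, 0.0178, 0.0434]
ee_rot: [-0.76, -3.045, -0.001]
force: [-1.3, 0.2, 9.2]
width: 0.319
```

Call:
move_arm(series=[[0,0,1,0,0,0],[0,0,3,0,0,0],[0,0,4,0,0,0],[0,0,4,0,0,0],[0,0,0,0,0,0],[0,0,0,0,0,0]])

```text
clock: 19.9
position: [0.4013, 0.018, 0.1636]
ee_rot: [-0.759, -3.046, -0.003]
force: [0.7, -0.9, -1.7]
width: 0.321
```

Call:
move_arm(series=[[0,-1,4,0,0,0],[0.5,-3,3.5,0,0,0],[1.3,-4.2,0.7,0,0,0],[1.3,-4.2,0.7,0,0,0],[1.3,-4.2,0.7,0,0,0],[1.3,-4.2,0,0,0,0],[1.3,-4.2,0,0,0,0],[1.3,-4.2,0,0,0,0]])

```text
clock: 20.7
position: [0.4837, -0.2756, 0.2569]
ee_rot: [-0.759, -3.041, 0.0]
force: [1.2, 0.5, -0.4]
width: 0.322
```

Call:
move_arm(series=[[1.3,-3.8,0,0,0,0],[1.3,-2,0,0,0,0],[0.4,-1,0,0,0,0],[0,0,0,0,0,0],[0,0,0,0,0,0],[0,0,0,0,0,0]])

```text
clock: 21.3
position: [0.5138, -0.3408, 0.2583]
ee_rot: [-0.758, -3.043, -0.001]
force: [1.8, 0.9, -0.8]
width: 0.323
```

Run:
```python
from box import *
import pickle
v=look("wrist");s=v["s"];T=R(s["ee_rot"]);print(s["position"],s["clock"],s["width"],np.degrees(np.arctan2(T[1,1],T[0,1])),np.round(s["joints"],2))
pickle.dump(v,open("nest2.pkl","wb"))
for t in("nest","back_fence","side_fence","carton"):
    for o in outline_of("wrist",t)[:1]:print(t,round(o["p"],2),np.round(o["rect"]))
O=np.array([.461,-.3134]);a=np.radians(-28.7);x=np.array([np.cos(a),np.sin(a)]);y=np.array([-x[1],x[0]])
q=lambda X,Y,Z:[*(O+X*x+Y*y),Z]
print(proj(v,[q(-.08,-.075,.012),q(-.08,.075,.012),q(.035,-.045,.012),q(-.075,-.045,.028),q(.035,.03,.056)]).round(1).tolist())
crop(v,"pics/n2.png",(150,40,200,170),4) if False else crop(v,"pics/n2.png",(150,50,200,150),4)
```

```text
[ 0.51377692 -0.34082667  0.25826805] 21.3 0.32257243199409014 62.03607990943849 [-0.01  0.49  0.78  1.62 -0.36  1.19  1.93]
back_fence 0.88 [212. 152.  72.  12.]
side_fence 0.67 [215.  65.  10.  88.]
carton 0.73 [232. 196.  51. 109.]
[[200.1, 60.0], [317.8, 61.6], [224.9, 150.2], [222.1, 62.0], [282.7, 155.4]]
```

View pics/n2.png

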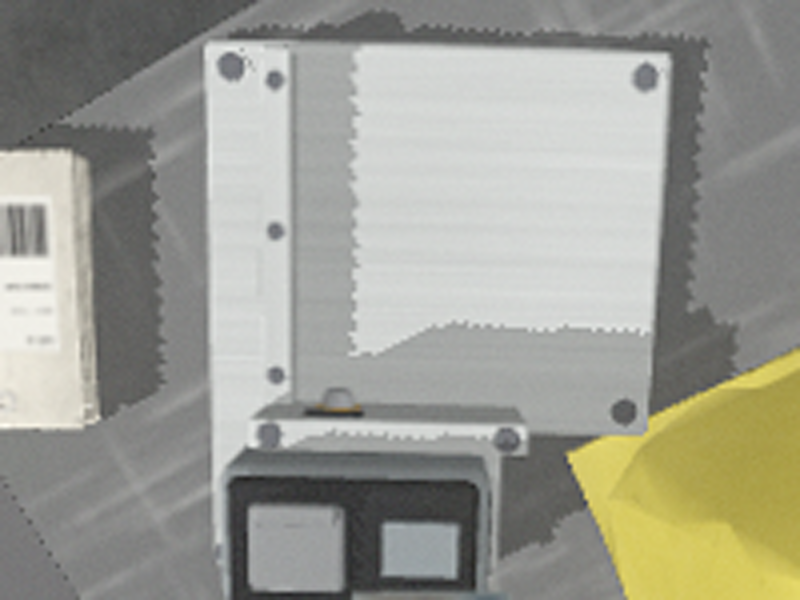

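Run:
```python
from box import *
import pickle
from scipy.optimize import least_squares
v=pickle.load(open("nest2.pkl","rb"));s=v["s"]
N=np.array([[-80,-75,12],[-80,75,12],[45,75,12],[-75,-45,28],[35,30,56],[35,-55,56],[35,-45,28]])/1000
I=(np.array([(206,42),(670,52),(645,433),(290,50),(526,424),(250,422),(293,404)])+.5)/4-.5+[150,50]
def W(q):
    a=q[2];return np.c_[q[0]+N[:,0]*np.cos(a)-N[:,1]*np.sin(a),q[1]+N[:,0]*np.sin(a)+N[:,1]*np.cos(a),N[:,2]]
r=least_squares(lambda q:(proj(v,W(q))-I).ravel(),[.461,-.313,-.5],loss="soft_l1")
q=r.x;print(q[:2],np.degrees(q[2]));print((proj(v,W(q))-I).round(1).tolist())
a=q[2];x=np.array([np.cos(a),np.sin(a)]);y=np.array([-x[1],x[0]]);np.save("nest.npy",q)
# carton in gripper: tool y centre; rear end position along tool -x
o=outline_of("wrist","carton")[0]["mask"];T=R(s["ee_rot"])
bz=s["position"][2]-.0434
r2=bfit(v,o,[*(s["position"][:2]+.026*x),np.degrees(a)],bz);print(r2.fun,r2.x,"in tool",((np.array([*r2.x[:2],0])-s["position"])@T)[:2])
C=q[:2]+.035*x-.045*y
tg=C+y*.0155-x*(.0445+.026);print("corner",C,"TCP pressed approx",tg)
```

```text
[ 0.46084071 -0.31421367] -29.13787468407126
[[-1.1, -0.3], [0.5, -0.4], [0.6, 1.3], [-0.2, -0.2], [0.6, 0.2], [-0.4, -0.6], [-0.2, 1.0]]
0.5611940298507463 [  0.53746086  -0.3535705  -28.17557147] in tool [-2.82736911e-02 -5.01371026e-06]
corner [ 0.4695004 -0.3705609] TCP pressed approx [ 0.41546929 -0.32269506]
```

Call:
move_arm(series=[[-2.9,1.03,0,0,0,-1.1],[-2.9,1.02,-2,0,0,0],[-2.9,1.03,-3,0,0,0],[-2.9,1.03,-3,0,0,0],[0,0,-4,0,0,0],[0,0,-4,0,0,0],[0,0,-2.8,0,0,0],[0,0,0,0,0,0]])

```text
clock: 22.4
position: [0.3963, -0.2999, 0.068]
ee_rot: [-0.788, -3.031, -0.001]
force: [-0.0, 0.0, -0.7]
width: 0.319
```

Call:
move_arm(series=[[0,0,0,0,0,0],[0,0,0,0,0,0],[0,0,0,0,0,0]])

```text
clock: 22.7
position: [0.399, -0.3019, 0.072]
ee_rot: [-0.789, -3.039, 0.001]
force: [0.7, 0.6, -0.8]
width: 0.324
```

```bash
cat > st.py <<'E'
from h import *
s=monitor.observe();q=np.load("nest.npy");a=q[2];x=np.array([np.cos(a),np.sin(a)]);y=np.array([-x[1],x[0]]);T=R(s["ee_rot"])
p=s["position"];d=p[:2]-q[:2];f=s["force"]
print("t",s["clock"],"nest mm",(d@x*1e3).round(1),(d@y*1e3).round(1),"z",(p[2]*1e3).round(1),"F",(f[:2]@x).round(1),(f[:2]@y).round(1),round(f[2],1),"M",np.round(s["ft_torque"],2),"carton-nest yaw",(np.degrees(np.arctan2(T[1,1],T[0,1])-a)-90).round(2),"w",round(s["width"],3),"toolz",T[:,2].round(3))
E
python3 st.py
```

```text
t 22.7 nest mm -60.0 -19.3 z 72.0 F 0.3 0.9 -0.8 M [-0.08  0.05  0.01] carton-nest yaw 0.02 w 0.324 toolz [-0.002 -0.    -1.   ]
```

Call:
move_arm(series=[[0,0,-0.6,0,0,0],[0,0,-0.5,0,0,0],[0,0,-0.3,0,0,0],[0,0,0,0,0,0],[0,0,0,0,0,0],[0,0,0,0,0,0]])

```text
clock: 23.3
position: [0.398, -0.3014, 0.0566]
ee_rot: [-0.789, -3.036, 0.001]
force: [0.1, 0.7, -1.8]
width: 0.318
```

```bash
python3 st.py
```

```text
t 23.3 nest mm -61.1 -19.4 z 56.6 F -0.2 0.7 -1.8 M [-0.01  0.02  0.01] carton-nest yaw -0.0 w 0.318 toolz [-0.005  0.001 -1.   ]
```

Call:
move_arm(series=[[0,0,-0.1,0,0,0],[0,0,-0.1,0,0,0],[0,0,0,0,0,0],[0,0,0,0,0,0]])

```text
clock: 23.7
position: [0.3981, -0.3014, 0.0554]
ee_rot: [-0.789, -3.037, -0.0]
force: [-3.6, 2.6, 13.2]
width: 0.322
```

Call:
move_arm(series=[[-0.13,-0.23,0,0,0,0],[-0.13,-0.23,0,0,0,0],[-0.13,-0.23,0,0,0,0],[-0.1,-0.17,0,0,0,0],[0,0,0,0,0,0],[0,0,0,0,0,0],[0,0,0,0,0,0]])

```text
clock: 24.4
position: [0.3945, -0.3097, 0.0554]
ee_rot: [-0.788, -3.039, -0.001]
force: [1.4, 4.1, 9.9]
width: 0.321
```

```bash
python3 st.py
```

```text
t 24.4 nest mm -60.1 -28.4 z 55.4 F -0.7 4.2 9.9 M [ 0.75 -0.37  0.08] carton-nest yaw 0.05 w 0.321 toolz [-0.002  0.001 -1.   ]
```

Call:
move_arm(series=[[0,0,0.05,0,0,0],[-0.07,-0.13,0,0,0,0],[-0.05,-0.09,0,0,0,0],[0,0,0,0,0,0],[0,0,0,0,0,0],[0,0,0,0,0,0]])

```text
clock: 25.0
position: [0.394, -0.3099, 0.0554]
ee_rot: [-0.786, -3.038, -0.005]
force: [6.6, 9.1, 8.9]
width: 0.32
```

```bash
python3 st.py
```

```text
t 25.0 nest mm -60.5 -28.8 z 55.4 F 1.3 11.2 8.9 M [ 2.19 -1.45 -0.17] carton-nest yaw 0.12 w 0.32 toolz [-0.002  0.004 -1.   ]
```

Call:
move_arm(series=[[0.03,0.06,0.05,0,0,-0.3],[0.262,-0.146,0,0,0,0],[0.262,-0.146,0,0,0,0],[0.262,-0.146,0,0,0,0],[0.262,-0.146,0,0,0,0],[0.175,-0.097,0,0,0,0],[0,0,0,0,0,0],[0,0,0,0,0,0]])

```text
clock: 25.8
position: [0.4011, -0.3139, 0.0549]
ee_rot: [-0.794, -3.027, -0.011]
force: [-9.3, 15.0, 18.6]
width: 0.322
```

```bash
python3 st.py
```

```text
t 25.8 nest mm -52.4 -28.8 z 54.9 F -15.4 8.6 18.6 M [3.2  2.18 0.1 ] carton-nest yaw -0.25 w 0.322 toolz [-0.01  0.01 -1.  ]
```

Call:
move_arm(series=[[0,0,0.1,0,0,0],[0,0,0.1,0,0,0],[0,0,0,0,0,0],[0,0,0,0,0,0],[0,0,0,0,0,0]])

```text
clock: 26.3
position: [0.4035, -0.3152, 0.0567]
ee_rot: [-0.794, -3.031, -0.006]
force: [-0.1, 8.4, -0.3]
width: 0.319
```

```bash
python3 st.py
```

```text
t 26.3 nest mm -49.6 -28.8 z 56.7 F -4.2 7.2 -0.3 M [1.95 0.08 0.01] carton-nest yaw -0.21 w 0.319 toolz [-0.007  0.006 -1.   ]
```

Call:
move_arm(series=[[0.175,-0.097,0,0,0,0],[0.175,-0.097,0,0,0,0],[0.175,-0.097,0,0,0,0],[0,0,0,0,0,0],[0,0,0,0,0,0],[0,0,0,0,0,0]])

```text
clock: 26.9
position: [0.409, -0.3184, 0.0566]
ee_rot: [-0.794, -3.031, -0.006]
force: [0.8, 7.0, -3.2]
width: 0.325
```

```bash
python3 st.py
```

```text
t 26.9 nest mm -43.2 -28.9 z 56.6 F -2.7 6.5 -3.2 M [ 1.71 -0.22 -0.  ] carton-nest yaw -0.21 w 0.325 toolz [-0.007  0.005 -1.   ]
```

Call:
move_arm(series=[[0.175,-0.097,0,0,0,0],[0.175,-0.097,0,0,0,0],[0,0,0,0,0,0],[0,0,0,0,0,0],[0,0,0,0,0,0]])

```text
clock: 27.4
position: [0.4124, -0.3202, 0.0565]
ee_rot: [-0.794, -3.031, -0.006]
force: [0.7, 7.3, -2.0]
width: 0.32
```

```bash
python3 st.py
```

```text
t 27.4 nest mm -39.4 -28.9 z 56.5 F -3.0 6.7 -2.0 M [ 1.78  0.02 -0.04] carton-nest yaw -0.21 w 0.32 toolz [-0.007  0.006 -1.   ]
```

Call:
move_arm(series=[[0.175,-0.097,0,0,0,0],[0.088,-0.049,0,0,0,0],[0,0,0,0,0,0],[0,0,0,0,0,0],[0,0,0,0,0,0]])

```text
clock: 27.9
position: [0.4146, -0.3215, 0.0565]
ee_rot: [-0.794, -3.03, -0.006]
force: [-0.5, 7.6, -2.0]
width: 0.321
```

```bash
python3 st.py
```

```text
t 27.9 nest mm -36.8 -28.9 z 56.5 F -4.2 6.4 -2.0 M [1.81 0.16 0.05] carton-nest yaw -0.22 w 0.321 toolz [-0.008  0.006 -1.   ]
```

Call:
move_arm(series=[[0.088,-0.049,0,0,0,0],[0.088,-0.049,0,0,0,0],[0,0,0,0,0,0],[0,0,0,0,0,0],[0,0,0,0,0,0]])

```text
clock: 28.4
position: [0.4163, -0.3224, 0.0565]
ee_rot: [-0.794, -3.03, -0.006]
force: [-1.7, 7.1, -1.1]
width: 0.324
```

```bash
python3 st.py
```

```text
t 28.4 nest mm -34.9 -28.9 z 56.5 F -4.9 5.4 -1.1 M [1.92 0.24 0.03] carton-nest yaw -0.22 w 0.324 toolz [-0.008  0.006 -1.   ]
```

Call:
move_arm(series=[[0.088,-0.049,0,0,0,0],[0.088,-0.049,0,0,0,0],[0,0,0,0,0,0],[0,0,0,0,0,0],[0,0,0,0,0,0]])

```text
clock: 28.9
position: [0.4163, -0.3225, 0.0564]
ee_rot: [-0.794, -3.027, -0.009]
force: [-7.4, 11.4, 8.3]
width: 0.324
```

```bash
python3 st.py
```

```text
t 28.9 nest mm -34.9 -28.9 z 56.4 F -12.0 6.3 8.3 M [2.59 1.44 0.08] carton-nest yaw -0.25 w 0.324 toolz [-0.01   0.009 -1.   ]
```

Call:
move_arm(series=[[0,0,0,-0.3,-0.6,0],[0,0,-0.05,0,0,0],[0,0,0,0,0,0],[0,0,0,0,0,0],[0,0,0,0,0,0]])

```text
clock: 29.4
position: [0.4161, -0.3224, 0.0558]
ee_rot: [-0.797, -3.038, -0.005]
force: [-7.2, 12.4, 9.2]
width: 0.324
```

```bash
python3 st.py
```

```text
t 29.4 nest mm -35.1 -28.9 z 55.8 F -12.3 7.3 9.2 M [2.64 1.65 0.08] carton-nest yaw -0.26 w 0.324 toolz [-0.     0.004 -1.   ]
```

Call:
move_arm(series=[[0,0,-0.03,0,0,-0.2],[0,0,0,0,0,0],[0,0,0,0,0,0],[0,0,0,0,0,0]])

```text
clock: 29.8
position: [0.416, -0.3223, 0.0556]
ee_rot: [-0.802, -3.037, -0.006]
force: [-8.8, 12.9, 10.0]
width: 0.321
```

```bash
python3 st.py
python3 - <<'E'
from h import *
v=look("top")
for t in("mug","nest","labels"):
    print(t,[(np.round(o["rect"]),round(o["p"],2)) for o in outline_of("top",t)[:1]])
E
```

```text
t 29.8 nest mm -35.2 -28.9 z 55.6 F -14.0 7.0 10.0 M [2.72 1.61 0.23] carton-nest yaw -0.44 w 0.321 toolz [-0.     0.004 -1.   ]
mug [(array([172., 189.,  31.,  34.]), 0.67)]
nest [(array([337., 183.,  30.,  12.]), 0.57)]
labels [(array([125., 195.,  22.,  39.]), 0.63)]
```

Call:
move_arm(series=[[0,0,0.1,0,0,0],[0.04,-0.02,0.1,0,0,0],[0,0,0,0,0,0],[0,0,0,0,0,0],[0,0,0,0,0,0]])

```text
clock: 30.5
position: [0.4165, -0.3226, 0.057]
ee_rot: [-0.802, -3.036, -0.005]
force: [-6.6, 9.4, -1.2]
width: 0.321
```

```bash
python3 st.py
```

```text
t 30.5 nest mm -34.6 -28.9 z 57.0 F -10.3 5.0 -1.2 M [2.27 1.43 0.13] carton-nest yaw -0.44 w 0.321 toolz [-0.001  0.003 -1.   ]
```

Call:
move_arm(series=[[0,0,-0.1,0,0,0],[0.03,-0.015,-0.08,0,0,0],[0,0,0,0,0,0],[0,0,0,0,0,0],[0,0,0,0,0,0]])

```text
clock: 31.0
position: [0.4165, -0.3226, 0.0556]
ee_rot: [-0.802, -3.036, -0.006]
force: [-8.0, 11.3, 8.1]
width: 0.32
```

```bash
python3 st.py
```

```text
t 31.0 nest mm -34.6 -29.0 z 55.6 F -12.5 5.9 8.1 M [2.61 1.73 0.13] carton-nest yaw -0.46 w 0.32 toolz [-0.001  0.004 -1.   ]
```

Pressed against both fences and standing on the plate, with steady forces; handing in.

```bash
python3 -c "
from cell import workorder; print(workorder.sign_off())"; python3 st.py
```

```text
the job is handed in; nothing more can be done
None
the job is handed in; nothing more can be done
```

The mug is hanging by its handle on the post's hook, let go. The carton is standing on the nest plate, held pressed into the corner. I signed off at 31 s of the 72 s; no verdict came back.

**Mug:** After release the force on the tool was about zero, and the last picture I viewed showed the mug hanging on the rod. A later top-camera detection still placed it at the hook.

**Carton:** My last readings, just before sign-off:

| Check | Reading |
|---|---|
| Push against the back fence | about 12 N |
| Push against the side fence | about 6 N |
| Load down on the plate | about 8 N |
| Grip width | about 29.5 mm |

- **Back fence:** With the carton lifted just clear of the plate, the push still met about 10 N, against about 3 N when sliding freely. So it is stopped by the back fence, not by friction. The tool stopped within 1 mm of where I expected it to be flush.
- **Trigger:** I didn't see it in an image with the carton in place. That it is pushed right in is inferred from that hard stop.
- **Flatness on the side fence:** I judged this from the balance of the contact forces. The carton's angle differs by about 0.45° from my picture-based estimate of the nest's angle, and I trusted the forces.

**What disagreed:**
- While sliding in, the carton stuck once from pressing too hard on the plate, so I raised it about 2 mm and went on.
- The last top-camera look labelled something away from the label roll's earlier spot as the roll. I took that for a false detection and did not check it. Apart from that unchecked label, I saw no sign that anything else on the bench moved, but I did not re-check each item.

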